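Stop-button check at the candle turner

ROBOT

A 6-joint arm with a two-finger parallel gripper is mounted at the origin on the work surface. World frame = base frame: x ahead of the robot, y to its left, z up, the work surface at z = 0. Lengths are in m, angles in rad, forces in N, time in s.
With the tool pointing down it reaches from about 0.275 to 0.75 m from the base axis. Payload 10.2 kg.
Tool frame: the origin (TCP) lies between the finger pads; the fingertips stand 8 mm ahead of it and the grasp point (between the pads) lies 11 mm behind it (tip_reach is the distance from the TCP to the fingertips, in m); z points along the fingers, y is the line along which they close (so a half turn about z gives the same grasp; the last joint's range is limited). The gripper opens to 85 mm and grips with 20 to 120 N. Pads are 22 mm wide; open, the fingers measure 114 mm over their backs; the gripper's body (76 mm by 85 mm) begins 54 mm behind the grasp point. The pads swing forward as they close: fully open they stand 13 mm farther back than shut.
Start: joints at [-1.415, 0.313, 1.498, -0, 1.331, -0.223], TCP at [0.194, -0.488, 0.239] pointing down, gripper open.
Joint ranges: [-2.94, 2.94], [-0.97, 2.17], [0.19, 2.56], [-1.23, 4.37], [0.02, 3.11], [-2.88, 2.88]. Speed limits (rad/s): [2.39, 2.39, 3.01, 3.14, 3.14, 3.14].

INTERFACE

Orientations are given as a unit quaternion [x, y, z, w].
In Python, from rig import * gives the robot as it stands. The module is installed in compiled form; this text tells all that it offers.
- The arm moves only by the shell command python3 -m pendant 'ROWS' [FORCE]. ROWS is JSON, one flat list of numbers, 7 for each row, row after row: the shift along the tool's x, y, z in mm, then the turn, a rotation vector about the tool's x, y, z in rad, then the finger opening in mm, from 0 to 85.4. In form: [tx, ty, tz, wx, wy, wz, hand, tx, ty, tz, wx, wy, wz, hand, ...]. A call has 1 to 12 rows; each row shifts and turns the commanded pose from where the row before left it, along the tool's axes as they then stand; what a row does not reach is not made up. A row lasts 1/8 s, in which the tool goes at most 62.5 mm and 10.7 degrees, less where a joint would pass 70% of its speed; a pose out of reach is approached as far as the arm can. A call with a gripper value outside its range is refused whole. The fingers move at their own pace and stop on an object; FORCE is the grip in N (left out, the last holds). Time passes only in rows, so rows that do not move let the fingers close. It gives the time, the measured TCP pose, the force, the opening and the grip force at its end, in the units of the state.
- get_state(): the state, without advancing time (a new reading comes with each control period).
- capture(name): name is "scene" or "side" or "wrist"; returns a dict with "color" (400x640x3 uint8, red, green, blue), "mtx" (3x3 intrinsics, pixels), "eye" and "orientation" of the camera in the world; the wrist camera has in their place "mount" (4x4, takes a point from camera to tool coordinates, whose origin is the TCP and whose axes are the flange's). Camera axes: x right, y up, looking along -z (the intrinsics and any distortion apply to the point x, -y, -z); pixel columns grow to the right and rows downward; lengths in m; the calibration is good to about 2 mm. A picture is of the moment at which its call begins: read the wrist's pose just before it. There is no depth.
- close_job(): hands the job in; it is judged then, once.
The state is a dict: "time_s": time; "q": joint angles; "qvel": joint speeds; "effort": joint torques, N m; "eef_pos": TCP position; "ee_rot": TCP orientation; "force": force on the tool from outside, world axes, zero at the start; "torque": the same for the moment, N m; "grip_width": finger opening in m; "finger_force": force on a finger pad.
Only numpy, scipy, OpenCV 4.12 (cv2) and the standard library are available. Lean on these libraries where they do the work, as an engineer would, in place of code of your own. Each camera call takes 0.05 s, during which the arm holds its last target. There are 200 camera calls.

TASK

Check the candle turner's controls before class: press the red mushroom stop button on the yellow box all the way in so that it latches, and let go of it; then push its raised bar round clockwise (seen from above) until the button springs back out, and leave it out. With the stop button out again, press the green start button on the grey box fully down and let it come back up. Do not push over, shift or lift the things standing around on the table.

Things in the scene. Friction and masses are not known exactly. Their poses are not given: they have to be found in the camera images.
- stop_box: yellow control box (of the candle turner, the fixed white machine about 150 mm high along the back edge of the table) fixed to the table, 110 x 110 mm, 50 mm high; the stop button stands on the middle of its top. Origin: centre of its underside on the table, z up. It can stand on either side of the robot's centre line and be turned
- stop_top (a point): middle of the top of the red stop button's raised bar; on the button's axis. The button is a round red cap (60 mm across, 12 mm thick) with an upright red bar across its top: the bar is 56 mm long, 12 mm wide, rises 20 mm over the cap and has a white line along its top. This point is 95 mm over the table when the button is out, 83 mm when fully in and about 86.5 mm when latched. The point's x axis runs along the bar and turns with it, z is up
- stop_press (a joint): how far the stop button is pushed in, m: 0 out, 0.012 fully in against the stop. A spring pushes it out (3 to 6 N); the catch adds to this, so that pressing it in takes about 8 N. Pushed in to the stop it latches by itself, and it rests at about 0.0085 when let go; the catch lets go only when the button is turned
- stop_turn (a joint): how far the stop button is turned clockwise as seen from above, rad: 0 at rest, 0.9 at the end stop. When the button is latched in, a turn of about 0.4 to 0.5 frees it and it springs out by itself, the cap rising by 8.5 mm (a fingertip low beside the bar must leave it that room); a spring (about 0.2 N m/rad) turns it back to 0 when it is let go
- start_box: grey control box fixed to the table, 80 x 80 mm, 50 mm high; the start button stands on the middle of its top. Origin: centre of its underside on the table, z up. It stands on the other side of the centre line from the yellow box
- start_top (a point): middle of the top of the green start button (32 mm across, in a black ring 48 mm across and 12 mm high); 72 mm over the table when it is up
- start (a joint): how far the green start button is pushed down, m: 0 up, 0.006 fully down. A spring (1.5 to 5 N) pushes it up again
- mug: white ceramic mug, 80 mm across, 95 mm high, loose; bystander. Origin: centre of its underside
- tumbler: green plastic tumbler, 72 mm across, 90 mm high, loose; bystander. Origin: centre of its underside
- paint_jar: paint jar with a blue cap, 54 mm across, 60 mm high, loose, stands between the two control boxes; bystander. Origin: centre of its underside
- pillar_candle: thick white candle, 60 mm across, 85 mm high, loose; bystander. Origin: centre of its underside
- paintbrush: paintbrush lying on the table between the boxes and the robot, 200 mm long along its own x, 42 mm wide, 20 mm thick, loose; bystander. Origin: below its middle
- scissors: scissors with blue handles lying on the table, about 180 mm long along their own x, 10 mm thick, loose; bystander. Origin: on the table below the blades' rivet, to 10 mm
- paint_pot: paint jar with a yellow cap, 60 mm across, 70 mm high, loose; bystander. Origin: centre of its underside

How it is judged:
On the way, in this order (a step that is already met when the one before it is completed fails the run):
1. the stop button is latched in (more than 6.5 mm) with nothing touching it (value of joint stop_press above 0.0065 m and contact force between stop_box and the arm below 0.2 N and contact force between stop_box and the fingers below 0.2 N), for 0.2 s.
2. the stop button, still turned by more than 0.15 rad, has come free and risen to less than 6 mm in (value of joint stop_turn above 0.15 rad and value of joint stop_press below 0.006 m), for 0.02 s.
3. with the stop button out, the green start button is pressed down by more than 4.5 mm (value of joint start above 0.0045 m and value of joint stop_press below 0.003 m), for 0.05 s.
At the end, for the whole second after the job is handed in: stop button out (less than 2.5 mm in) and turned back (less than 0.15 rad), start button up (less than 1.5 mm down), every loose thing at rest within 30 mm of where it stood (value of joint stop_press below 0.0025 m and value of joint stop_turn below 0.15 rad and value of joint start below 0.0015 m and distance of each of mug, tumbler, paint_jar, pillar_candle, paintbrush, scissors, paint_pot from where it was at the start of the episode below 0.03 m and linear speed of each of mug, tumbler, paint_jar, pillar_candle, paintbrush, scissors, paint_pot below 0.03 m/s); the robot touches nothing.
It fails at once if the start button is pressed (over 3 mm) while the stop button is in (over 5 mm) (value of joint start above 0.003 m and value of joint stop_press above 0.005 m).
It fails at once if a bystander is shifted, carried or lifted by more than 30 mm (distance of any of mug, tumbler, paint_jar, pillar_candle, paintbrush, scissors, paint_pot from where it was at the start of the episode above 0.03 m).
It fails at once if a standing bystander is tipped by more than 0.5 rad (angle between any of mug, tumbler, paint_jar, pillar_candle, paint_pot's own z axis and vertical above 0.5 rad).
It also fails if it takes over 48 s, if anything falls off the work surface, if the arm or the gripper's body presses on something with over 40 N, if the wrist force passes 120 N, or if a joint passes its speed limit or range.

## Working session

There is one attempt and no reset: what is moved stays moved. The work goes in short steps, Python scripts to look and compute and a shell command to move; the robot and the scene stay as the last step left them, time stands still between calls to the robot, and variables do not carry over. Pictures are saved under pics/ and viewed, at most 10 in all, crops included, and the job is handed in when it is done.

```bash
mkdir -p pics; cat > h.py <<'E'
from rig import *
import numpy as np, cv2, json
from scipy.spatial.transform import Rotation as R
def snap(n,f):
    s=get_state(); c=capture(n); cv2.imwrite(f'pics/{f}.png',c['color'][:,:,::-1])
    if n=='wrist':
        T=np.eye(4);T[:3,:3]=R.from_quat(s['ee_rot']).as_matrix();T[:3,3]=s['eef_pos']; T=T@np.array(c['mount'])
        Rm,e=T[:3,:3],T[:3,3]
    else:
        o=np.array(c['orientation']); Rm=o if o.shape==(3,3) else R.from_quat(o).as_matrix(); e=np.array(c['eye'])
    np.savez(f'pics/{f}.npz',K=c['mtx'],R=Rm,e=e)
    print({k:(v if k!='color' else 0) for k,v in c.items()})
def px(f,u,v,z):
    d=np.load(f'pics/{f}.npz');K=d['K']
    r=np.linalg.solve(K,[u,v,1]); r=d['R']@[r[0],-r[1],-r[2]]
    return (d['e']+r*(z-d['e'][2])/r[2]).round(4)
E
python3 -c "
from h import *
snap('scene','s0');snap('side','d0');print(get_state())"
```

```text
{'color': 0, 'mtx': array([[394.15421522,   0.        , 319.35619887],
       [  0.        , 394.15421522, 196.0245174 ],
       [  0.        ,   0.        ,   1.        ]]), 'eye': array([ 1.50609716, -0.39960059,  0.91051563]), 'orientation': array([0.35852816, 0.23367297, 0.49970911, 0.7530905 ])}
{'color': 0, 'mtx': array([[479.49436352,   0.        , 313.6132169 ],
       [  0.        , 479.49436352, 197.73360449],
       [  0.        ,   0.        ,   1.        ]]), 'eye': array([-0.13996576, -1.03277565,  1.02540647]), 'orientation': array([ 0.42957113, -0.12886364, -0.26851793,  0.85250274])}
{'time_s': 0.1, 'q': array([-1.41539521e+00,  3.13361429e-01,  1.49835489e+00, -6.86834170e-05,
        1.33096864e+00, -2.23423295e-01]), 'qvel': array([-0.00175883, -0.00201784, -0.000832  , -0.00118298,  0.00048954,
        0.00061408]), 'effort': array([ 1.65951948e-03, -4.12895715e+01, -2.60143715e+01, -1.41266501e-04,
        3.02712673e-03,  4.81379288e-06]), 'eef_pos': array([ 0.19408732, -0.48757423,  0.23881132]), 'ee_rot': array([ 9.82113389e-01,  1.88289647e-01, -1.47633958e-05, -5.46971007e-04]), 'force': array([-0.22801093, -0.29011512,  0.00425397]), 'torque': array([ 0.01422906,  0.01595892, -0.04365583]), 'finger_force': 0.0, 'grip_width': 0.08551091071109039}
```

View pics/s0.png

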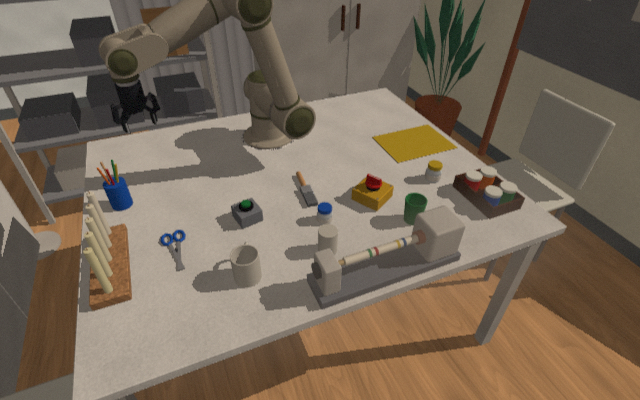

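View pics/d0.png

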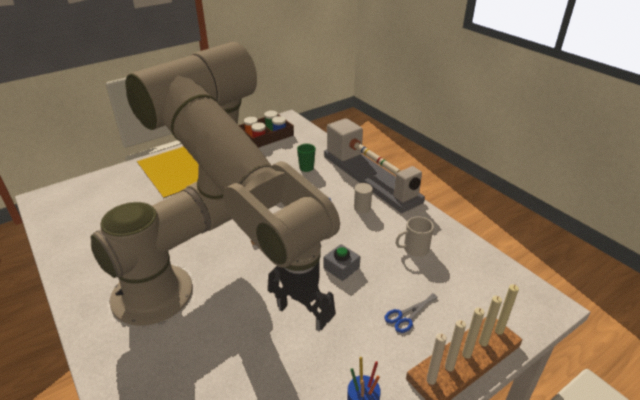

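The scene view shows the stop button near (374,182), green start at (246,204), the blue-cap jar at (324,208), tumbler (415,200), candle (328,230), brush (306,190) and yellow-cap pot (435,164). In the side view the start button is at (342,252) and the arm hides the yellow box.

```bash
python3 -c "
from h import *
for n,u,v,z in [('stop',374,181,.09),('start',246,203,.072),('jar',325,208,.06),('tumb',415,199,.09),('candle',328,230,.085),('brush0',299,174,.01),('brush1',314,204,.01),('pot',435,164,.07),('mug',246,252,.095)]: print(n,px('s0',u,v,z))
print(px('d0',342,252,.072))
im=cv2.imread('pics/s0.png')[160:230,225:455]
cv2.imwrite('pics/c0.png',cv2.resize(im,None,fx=3.4,fy=3.4,interpolation=cv2.INTER_CUBIC))
snap('wrist','w0')
"
```

```text
stop [0.5836 0.2033 0.09  ]
start [ 0.507  -0.2304  0.072 ]
jar [0.617  0.0045 0.06  ]
tumb [0.7205 0.2793 0.09  ]
candle [ 0.7383 -0.0393  0.085 ]
brush0 [0.3429 0.0158 0.01  ]
brush1 [0.5303 0.0012 0.01  ]
pot [0.5563 0.4812 0.07  ]
mug [ 0.7396 -0.2894  0.095 ]
[ 0.4962 -0.238   0.072 ]
{'color': 0, 'mtx': array([[324.38656416,   0.        , 315.28146284],
       [  0.        , 324.38656416, 199.48929068],
       [  0.        ,   0.        ,   1.        ]]), 'mount': array([[ 8.04878677e-04,  9.49007816e-01,  3.15251516e-01,
         8.06791414e-02],
       [ 9.99999637e-01, -6.75365649e-04, -5.20064448e-04,
        -4.50222125e-04],
       [-2.80635181e-04,  3.15251820e-01, -9.49008014e-01,
        -1.35128152e-01],
       [ 0.00000000e+00,  0.00000000e+00,  0.00000000e+00,
         1.00000000e+00]])}
```

View pics/c0.png

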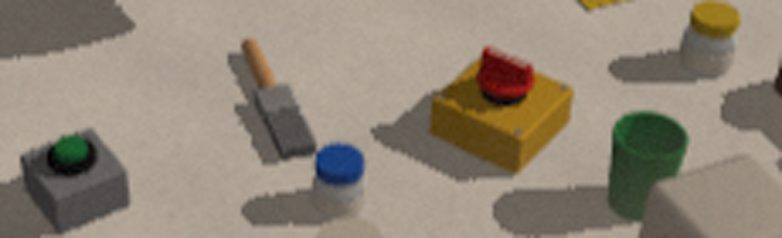

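The crop confirms the layout. The bar runs from upper left to lower right on the cap, and the space around both boxes is clear at working height. Next I go above the stop button and close the fingers on the way.

```bash
cat >> h.py <<'E'
def to(x,y,z,yaw=None):
    "remaining shift in tool axes, mm, then yaw left (about tool z, rad)"
    s=get_state(); M=R.from_quat(s['ee_rot']).as_matrix()
    yw=np.arctan2(M[1,0],M[0,0])
    print('t',round(s['time_s'],2),'pos',s['eef_pos'].round(4),'yaw',yw.round(3),'tilt',M[:,2].round(3),'q6',s['q'][5].round(2),'F',s['force'].round(1),'w',round(s['grip_width'],4))
    print('shift mm',(M.T@(np.array([x,y,z])-s['eef_pos'])*1000).round(1), 'wz', None if yaw is None else round((yw-yaw+np.pi/2)%np.pi-np.pi/2,3))
E
python3 -m pendant '[38,-30,0,0,0,0,0,38,-30,0,0,0,0,0,38,-30,0,0,0,0,0,38,-30,0,0,0,0,0,38,-30,0,0,0,0,0,38,-30,0,0,0,0,0,38,-30,0,0,0,0,0,38,-30,0,0,0,0,0,38,-30,0,0,0,0,0,38,-30,0,0,0,0,0,38,-30,0,0,0,0,0,38,-30,0,0,0,0,0]'
python3 -c "
from h import *
to(.584,.203,.24)"
```

```text
time_s: 1.65
eef_pos: [0.4852, 0.0169, 0.2392]
ee_rot: [0.982, 0.188, -0.0, 0.0]
force: [1.0, 0.3, -1.0]
grip_width: -0.0002
finger_force: 0.0
t 1.65 pos [0.4852 0.0169 0.2392] yaw 0.379 tilt [-0. -0. -1.] q6 0.98 F [ 1.   0.3 -1. ] w -0.0002
shift mm [ 160.6 -136.3   -0.8] wz None
```

```bash

python3 -m pendant '[35,-30,0,0,0,0,0,35,-30,0,0,0,0,0,35,-30,0,0,0,0,0,35,-30,0,0,0,0,0,20,-16,0,0,0,0,0,0,0,0,0,0,0,0]'
python3 -c "
from h import *
snap('wrist','w1');to(.584,.203,.24)"
```

```text
time_s: 2.4
eef_pos: [0.5831, 0.202, 0.2384]
ee_rot: [0.982, 0.189, -0.001, -0.0]
force: [0.3, -0.3, -0.4]
grip_width: 0.0003
finger_force: 0.0
{'color': 0, 'mtx': array([[324.38656416,   0.        , 315.28146284],
       [  0.        , 324.38656416, 199.48929068],
       [  0.        ,   0.        ,   1.        ]]), 'mount': array([[ 8.04413535e-04,  9.49007845e-01,  3.15251428e-01,
         8.06792778e-02],
       [ 9.99999637e-01, -6.74515047e-04, -5.21149651e-04,
        -4.50515307e-04],
       [-2.81933275e-04,  3.15251733e-01, -9.49008043e-01,
        -1.35127997e-01],
       [ 0.00000000e+00,  0.00000000e+00,  0.00000000e+00,
         1.00000000e+00]])}
t 2.45 pos [0.5828 0.201  0.2387] yaw 0.38 tilt [-0.001 -0.    -1.   ] q6 1.33 F [-0.2  0.2 -0.3] w 0.0002
shift mm [ 1.8 -1.4 -1.3] wz None
```

View pics/w1.png

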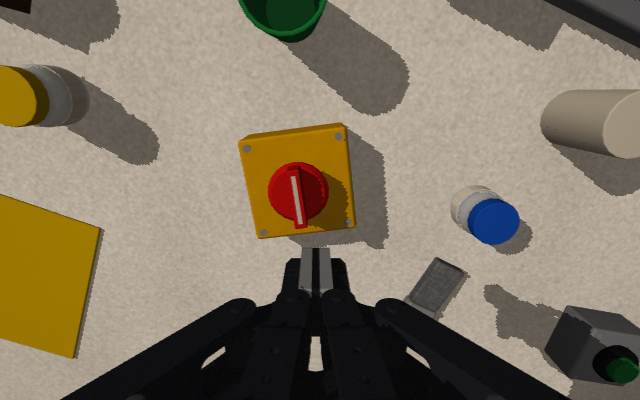

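The wrist view shows the red cap at about (298,192), with the white line from about (293,177) to (300,224). The yellow box has screws at (246,148), (338,136), (264,232) and (348,222). The start box is at the lower right, around (620,368). I'll fit the line and the cap.

```bash
python3 -c "
from h import *
im=cv2.imread('pics/w1.png').astype(int); b,g,r=im[...,0],im[...,1],im[...,2]
sub=np.zeros(r.shape,bool); sub[165:230,270:330]=1
red=sub&(r>90)&(g<60)&(b<60)
w=sub&(b>110)&(g>110)
v,u=np.nonzero(w)
print(len(u),u.min(),u.max(),v.min(),v.max())
P=np.array([px('w1',a,c,.095) for a,c in zip(u,v)])[:,:2]
m=P.mean(0);U,S,V=np.linalg.svd(P-m); t=(P-m)@V[0]
c=m+V[0]*(t.min()+t.max())/2
print('bar',c,'len',np.ptp(t),'yaw',np.arctan2(V[0,1],V[0,0]))
for uv in [(246,148),(338,136),(264,232),(348,222)]: print('screw',px('w1',*uv,.05))
print('mean',np.mean([px('w1',*uv,.05) for uv in [(246,148),(338,136),(264,232),(348,222)]],0))
print('start',px('w1',620,368,.072))
yw=np.arctan2(V[0,1],V[0,0])
to(*c,.150,yw)
"
```

```text
175 291 302 176 223
bar [0.56482589 0.21334578] len 0.04529520497464895 yaw -2.628260791400665
screw [0.5824 0.2767 0.05  ]
screw [0.6275 0.1961 0.05  ]
screw [0.5025 0.2302 0.05  ]
screw [0.5473 0.1501 0.05  ]
mean [0.564925 0.213275 0.05    ]
start [ 0.5038 -0.2183  0.072 ]
t 2.45 pos [0.5828 0.201  0.2387] yaw 0.38 tilt [-0.001 -0.    -1.   ] q6 1.33 F [-0.2  0.2 -0.3] w 0.0002
shift mm [-12.1 -18.1  88.7] wz -0.134
```

```bash

python3 -m pendant '[-12,-18,0,0,0,0,0,0,0,0,0,0,-0.134,0,0,0,40,0,0,0,0,0,0,40,0,0,0,0,0,0,30,0,0,0,0,0,0,13,0,0,0,0,0,0,0,0,0,0,0]'
python3 -c "
from h import *
to(.565,.2133,.091,.513)"
```

```text
time_s: 3.32
eef_pos: [0.5652, 0.2126, 0.1164]
ee_rot: [0.967, 0.253, -0.0, -0.0]
force: [0.1, 0.0, -0.0]
grip_width: 0.0003
finger_force: 0.0
t 3.33 pos [0.5652 0.2126 0.1164] yaw 0.512 tilt [-0. -0. -1.] q6 1.22 F [ 0.1  0.  -0. ] w 0.0003
shift mm [ 0.2 -0.7 25.4] wz -0.001
```

```bash

python3 -m pendant '[0,-0.5,10,0,0,0,0,0,0,5,0,0,0,0,0,0,4,0,0,0,0,0,0,3,0,0,0,0,0,0,2,0,0,0,0,0,0,0,0,0,0,0]'
python3 -m pendant '[0,0,2,0,0,0,0,0,0,0,0,0,0,0]'
```

```text
time_s: 4.08
eef_pos: [0.5652, 0.2136, 0.0926]
ee_rot: [0.967, 0.254, 0.0, 0.0]
force: [-0.7, 0.2, 4.2]
grip_width: -0.0001
finger_force: 2.2
time_s: 4.32
eef_pos: [0.5653, 0.2136, 0.091]
ee_rot: [0.967, 0.254, 0.001, 0.0]
force: [-0.5, -1.2, 8.1]
grip_width: -0.0002
finger_force: 4.1
```

```bash

python3 -m pendant '[0,0,1.5,0,0,0,0,0,0,0,0,0,0,0]'
python3 -m pendant '[0,0,1.5,0,0,0,0,0,0,0,0,0,0,0]'
```

```text
time_s: 4.58
eef_pos: [0.5656, 0.2137, 0.0909]
ee_rot: [0.967, 0.254, 0.001, 0.0]
force: [-4.8, -1.5, 17.7]
grip_width: -0.0001
finger_force: 9.0
time_s: 4.82
eef_pos: [0.5659, 0.2138, 0.0907]
ee_rot: [0.967, 0.254, 0.002, 0.0]
force: [-9.2, -3.1, 27.8]
grip_width: -0.0
finger_force: 13.8
```

The force rose sharply at the end stop with the TCP at 91 mm, as expected for fully in. I retract, wait, and open to 22 mm.

```bash

python3 -m pendant '[0,0,-6,0,0,0,0,0,0,-12,0,0,0,0,0,0,-15,0,0,0,22,0,0,0,0,0,0,22,0,0,0,0,0,0,22,0,0,0,0,0,0,22]'
python3 -c "
from h import *
to(.565,.2133,.086,.513);snap('wrist','w2')"|head -2
```

```text
time_s: 5.58
eef_pos: [0.5647, 0.2135, 0.1197]
ee_rot: [0.967, 0.254, -0.001, -0.0]
force: [-0.8, 0.1, 0.6]
grip_width: 0.0221
finger_force: 0.0
t 5.58 pos [0.5647 0.2135 0.1197] yaw 0.513 tilt [-0.001 -0.    -1.   ] q6 1.23 F [-0.8  0.1  0.6] w 0.0221
shift mm [ 0.2  0.3 33.7] wz -0.0
```

View pics/w2.png

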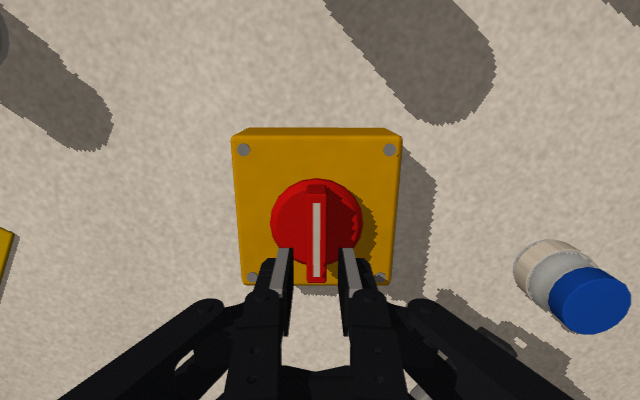

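The bar lies midway between the open fingers and in line with them (line at column 316, fingers at 285 and 350), and the cap sits low, so it is latched. I go down astride the bar and turn.

```bash

python3 -m pendant '[0,0,12,0,0,0,22,0,0,12,0,0,0,22,0,0,9.5,0,0,0,16,0,0,0,0,0,0,16,0,0,0,0,0,0,16]'
python3 -m pendant '[0,0,0,0,0,0.15,16,0,0,0,0,0,0.15,16,0,0,0,0,0,0.15,16,0,0,0,0,0,0.1,16,0,0,0,0,0,0,16]'
python3 -c "
from h import *
to(.565,.2133,.086,.513)"
```

```text
time_s: 6.25
eef_pos: [0.5652, 0.2136, 0.087]
ee_rot: [0.967, 0.254, 0.0, 0.0]
force: [0.5, -0.7, -0.9]
grip_width: 0.0162
finger_force: 0.0
time_s: 6.88
eef_pos: [0.5655, 0.2135, 0.0877]
ee_rot: [1.0, -0.018, 0.001, -0.0]
force: [-0.3, -0.3, 3.6]
grip_width: 0.0158
finger_force: 2.4
t 6.88 pos [0.5655 0.2135 0.0877] yaw -0.036 tilt [ 0.002  0.    -1.   ] q6 1.77 F [-0.3 -0.3  3.6] w 0.0158
shift mm [-0.5  0.3  1.7] wz -0.549
```

The arm turned 0.55 rad, and the upward force suggests the button is trying to rise. I turn further, then lift a little while it is still turned.

```bash

python3 -m pendant '[0,0,0,0,0,0.1,16,0,0,0,0,0,0.1,16,0,0,0,0,0,0,16]'
python3 -m pendant '[0,0,-2,0,0,0,16,0,0,-2,0,0,0,16,0,0,0,0,0,0,16]'
python3 -c "
from h import *
snap('wrist','w3');to(.565,.2133,.086,.513)"|tail -2
```

```text
time_s: 7.25
eef_pos: [0.5655, 0.2135, 0.0875]
ee_rot: [0.993, -0.117, 0.001, -0.0]
force: [1.8, -2.2, 3.8]
grip_width: 0.0163
finger_force: 4.2
time_s: 7.62
eef_pos: [0.5653, 0.2135, 0.0911]
ee_rot: [0.993, -0.118, 0.0, -0.0]
force: [2.4, -1.0, 3.1]
grip_width: 0.0159
finger_force: 4.2
t 7.67 pos [0.5652 0.2135 0.0909] yaw -0.237 tilt [ 0.001  0.    -1.   ] q6 1.98 F [ 2.3 -1.5  2.2] w 0.0162
shift mm [-0.2  0.3  4.9] wz -0.75
```

View pics/w3.png

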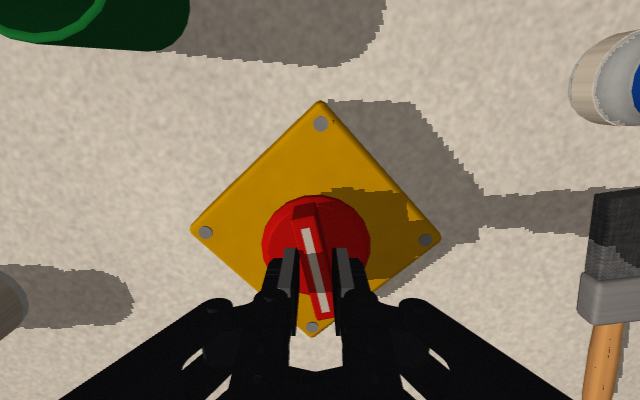

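The bar has turned about 0.55 rad (line from (305,229) to (325,312)) and lies between the pads. I check its height from the line's length.

```bash
python3 -c "
from h import *
im=cv2.imread('pics/w3.png').astype(int)
def line(f,z,x0,x1,y0,y1):
    im=cv2.imread(f'pics/{f}.png').astype(int);m=np.zeros(im.shape[:2],bool);m[y0:y1,x0:x1]=1
    r,g,b=im[...,2],im[...,1],im[...,0]
    v,u=np.nonzero(m&(abs(r-g)<40)&(g>70)&(b>60))
    P=np.array([px(f,a,c,z) for a,c in zip(u,v)])[:,:2];m=P.mean(0);V=np.linalg.svd(P-m)[2];t=(P-m)@V[0]
    return np.ptp(t).round(4),(m+V[0]*(t.min()+t.max())/2).round(4),np.arctan(V[0,1]/V[0,0]).round(3)
for z in(.0865,.095): print(z,line('w1',z,285,308,172,228),line('w2',z,306,326,195,282),line('w3',z,300,330,226,316))
"
```

```text
0.0865 (np.float64(0.0467), array([0.562 , 0.2128]), np.float64(0.513)) (np.float64(0.0459), array([0.5647, 0.2132]), np.float64(0.519)) (np.float64(0.0474), array([0.5621, 0.2141]), np.float64(-0.02))
0.095 (np.float64(0.0453), array([0.5648, 0.2134]), np.float64(0.513)) (np.float64(0.0436), array([0.5682, 0.2153]), np.float64(0.519)) (np.float64(0.0445), array([0.5671, 0.2129]), np.float64(-0.02))
```

The line's length and centre agree with a bar top at about 92 mm: the button has come free and pad friction holds it slightly in. I ease back a little while still turned so it springs fully out, then turn back and lift.

```bash

python3 -m pendant '[0,0,-2,0,0,-0.05,16,0,0,-2,0,0,-0.05,16,0,0,0,0,0,0,17,0,0,0,0,0,-0.15,17,0,0,0,0,0,-0.15,18,0,0,0,0,0,-0.15,18,0,0,0,0,0,-0.15,18,0,0,0,0,0,-0.05,20,0,0,-5,0,0,0,20,0,0,-20,0,0,0,20,0,0,-30,0,0,0,0,0,0,-20,0,0,0,0]'
python3 -m pendant '[0,0,-20,0,0,0,0,0,0,-20,0,0,0,0,0,0,0,0,0,0,0]'
python3 -c "
from h import *
snap('wrist','w4');to(.502,-.23,.24)"|tail -2
```

```text
time_s: 9.18
eef_pos: [0.5649, 0.2138, 0.1711]
ee_rot: [0.968, 0.253, 0.0, -0.0]
force: [-0.0, -0.0, -0.3]
grip_width: 0.0003
finger_force: 0.0
time_s: 9.55
eef_pos: [0.5652, 0.2138, 0.2109]
ee_rot: [0.967, 0.253, 0.001, -0.0]
force: [-0.0, 0.3, 0.5]
grip_width: -0.0002
finger_force: 0.0
t 9.6 pos [0.5648 0.2137 0.2096] yaw 0.512 tilt [-0.  0. -1.] q6 1.23 F [ 0.3  0.1 -0.5] w 0.0
shift mm [-272.   356.1  -30.4] wz None
```

View pics/w4.png

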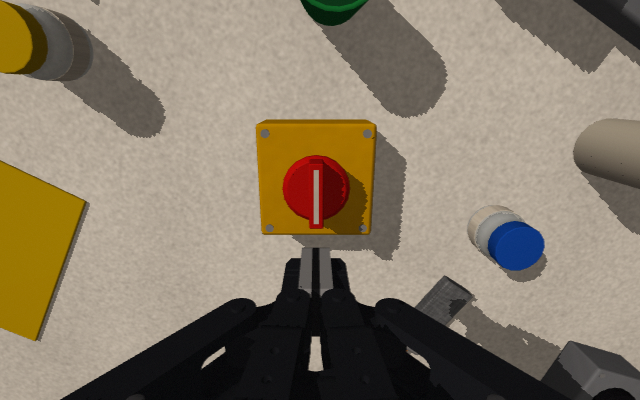

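The button is turned back (white line upright at column 316, rows 170–224) and nothing has moved. I check the height and move on to above the start box.

```bash
python3 -c "
from h import *
v,u=np.nonzero((cv2.imread('pics/w4.png')[165:232,308:325,0]>110)); v+=165;u+=308
for z in (.0865,.095):
  a,b=px('w4',316,v.min()-.5,z),px('w4',316,v.max()+.5,z); print(z,np.linalg.norm(a-b),(a+b)/2)
"
python3 -m pendant '[-27,35.6,-3,0,0,0,0,-27,35.6,-3,0,0,0,0,-27,35.6,-3,0,0,0,0,-27,35.6,-3,0,0,0,0,-27,35.6,-3,0,0,0,0,-27,35.6,-3,0,0,0,0,-27,35.6,-3,0,0,0,0,-27,35.6,-3,0,0,0,0,-27,35.6,-3,0,0,0,0,-27,35.6,-3,0,0,0,0,0,0,0,0,0,0,0,0,0,0,0,0,0,0]'
python3 -c "
from h import *
snap('wrist','w5');to(.502,-.23,.24)"|tail -2
```

```text
0.0865 0.047642523023030674 [0.56255 0.2119  0.0865 ]
0.095 0.046117241894978935 [0.5649 0.2133 0.095 ]
time_s: 11.1
eef_pos: [0.5042, -0.2283, 0.2389]
ee_rot: [0.967, 0.253, -0.0, -0.001]
force: [0.1, 0.3, 0.9]
grip_width: -0.0002
finger_force: 0.0
t 11.15 pos [ 0.5044 -0.228   0.2391] yaw 0.513 tilt [-0.001  0.001 -1.   ] q6 0.42 F [-0.2 -0.7 -0.2] w 0.0001
shift mm [-3.   0.6 -0.9] wz None
```

View pics/w5.png

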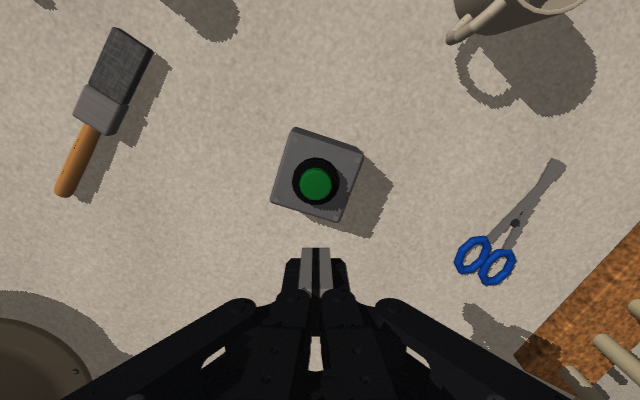

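The stop button's centre matches a height of 95 mm exactly, so it is out. The green button shows at (316,184), in its ring on the grey box.

```bash
python3 -c "
from h import *
im=cv2.imread('pics/w5.png').astype(int);m=(im[...,1]>im[...,2]+40)&(im[...,1]>im[...,0]+30);m[:150]=0;m[220:]=0
v,u=np.nonzero(m);a=px('w5',(u.min()+u.max())/2,(v.min()+v.max())/2,.072)
print(a,np.linalg.norm(px('w5',u.min(),183,.072)-px('w5',u.max()+1,183,.072)))
to(a[0],a[1],.08)"
```

```text
[ 0.5008 -0.2292  0.072 ] 0.02995496619927991
t 11.15 pos [ 0.5044 -0.228   0.2391] yaw 0.513 tilt [-0.001  0.001 -1.   ] q6 0.42 F [-0.2 -0.7 -0.2] w 0.0001
shift mm [ -3.6  -0.5 159.1] wz None
```

```bash

python3 -m pendant '[-3.5,-0.5,35,0,0,0,0,0,0,45,0,0,0,0,0,0,40,0,0,0,0,0,0,20,0,0,0,0,0,0,10,0,0,0,0,0,0,4,0,0,0,0,0,0,4,0,0,0,0,0,0,3,0,0,0,0,0,0,2,0,0,0,0,0,0,2,0,0,0,0,0,0,0,0,0,0,0]'
python3 -m pendant '[0,0,1,0,0,0,0,0,0,0,0,0,0,0]'
```

```text
time_s: 12.52
eef_pos: [0.5013, -0.2305, 0.0751]
ee_rot: [0.967, 0.254, 0.0, 0.0]
force: [0.4, 1.4, 4.8]
grip_width: 0.0001
finger_force: 2.1
time_s: 12.78
eef_pos: [0.5013, -0.2305, 0.074]
ee_rot: [0.967, 0.254, 0.0, 0.0]
force: [1.2, 0.8, 5.3]
grip_width: 0.0001
finger_force: 2.5
```

```bash

python3 -m pendant '[0,0,1.5,0,0,0,0,0,0,0,0,0,0,0]'
python3 -m pendant '[0,0,1,0,0,0,0,0,0,0,0,0,0,0]'
```

```text
time_s: 13.02
eef_pos: [0.5014, -0.2306, 0.0739]
ee_rot: [0.967, 0.254, 0.0, 0.001]
force: [-4.1, 3.5, 17.1]
grip_width: -0.0002
finger_force: 8.7
time_s: 13.28
eef_pos: [0.5015, -0.2306, 0.0737]
ee_rot: [0.967, 0.254, 0.0, 0.001]
force: [-5.3, 6.1, 25.3]
grip_width: -0.0003
finger_force: 12.7
```

The start button is fully down against its stop (TCP at 74 mm, force rising). I lift clear.

```bash

python3 -m pendant '[0,0,-6,0,0,0,0,0,0,-15,0,0,0,0,0,0,-40,0,0,0,0,0,0,-40,0,0,0,0,0,0,-40,0,0,0,0,0,0,-20,0,0,0,0,0,0,0,0,0,0,0,0,0,0,0,0,0,0]'
python3 -c "
from h import *
snap('scene','s1');snap('wrist','w6')" >/dev/null
python3 -c "
import cv2
a=cv2.imread('pics/s1.png')[140:320,140:480];b=cv2.imread('pics/w6.png')
cv2.imwrite('pics/f.png',cv2.resize(a,None,fx=2.3,fy=2.3))"
```

```text
time_s: 14.28
eef_pos: [0.5006, -0.2302, 0.2311]
ee_rot: [0.967, 0.254, -0.001, -0.001]
force: [-0.5, 0.8, -0.6]
grip_width: 0.0001
finger_force: 0.0
```

View pics/f.png

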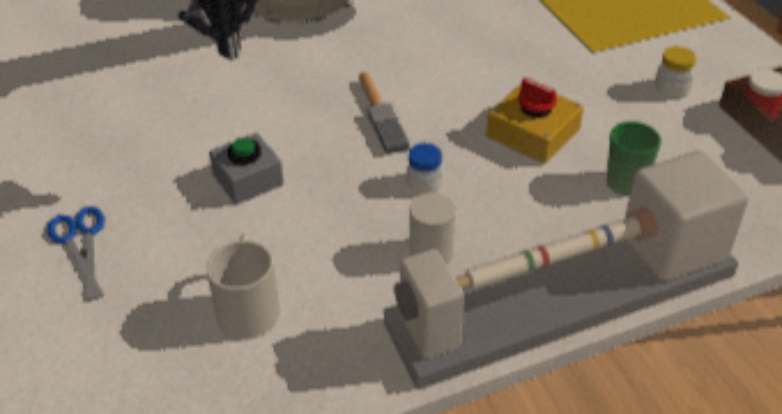

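The picture shows the start button up at (243,148), the stop button out at (537,95), all bystanders in place and the arm clear of everything.

```bash
python3 -c "
from rig import *
print(close_job())"
```

```text
the job is handed in; nothing more can be done
None
```

I pressed the stop button in until it latched, turned it clockwise until it sprang out, then pressed the green start button fully down and let it up; the last picture shows nothing around them moved, and the job was handed in at about 14 s, with no verdict returned.

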